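Index a glass blank to the next hole

TASK

Turn the glass blank on to its next station with the fingertips: press the cup of the indexing plunger down so that its pin drops out of its hole, push the cup round anticlockwise (seen from above) so that the turntable comes with it, and let the plunger spring back up with its pin in the next hole, one eighth of a turn on. Nothing needs to be lifted: leave the glass lying on its turntable and the jar, block and brush where they are, and finish clear of everything.

Things in the scene. Friction and masses are not known exactly. Their poses are not given: they have to be found in the camera images.
- plate_axis (a point): Point on the vertical axis of the indexing unit, level with the top of its index plate, 58 mm above the bench. The unit stands fixed on the bench: blue round base 170 mm across; fixed aluminium index plate 200 mm across, 8 mm thick, with 8 through holes of 11 mm, 45 degrees apart, on a circle of 88 mm radius; above it a steel turntable 150 mm across, its top 74 mm above the bench.
- cup_floor (a point): Centre of the inner floor of the plunger's steel cup, 101 mm above the bench when up. The cup is open at the top, 56 mm across outside, 48 mm inside, its rim 12 mm above this floor. It stands on an arm of the turntable 115 mm from the unit's axis, outside the plate's edge, and travels round with it. Shut fingertips fit inside: they press on the floor and push sideways against the rim.
- next_hole (a point): Mouth of the hole, in the top of the fixed index plate, that the pin has to enter: the next one anticlockwise (seen from above), 45 degrees on from the hole it starts in, 88 mm from the unit's axis.
- pin_tip (a point): Top of the brass pin, 8 mm thick and round-ended. It moves with the cup, 27 mm inward of the cup's centre towards the unit's axis, and enters the plate's holes from below: 57 mm above the bench when up in a hole, below 50 mm when clear of the plate.
- plunger (a joint): Travel of plunger, cup and pin in m: 0 is up (pin locked in a hole), 0.012 fully pressed down. A spring raises it: 3 N to start it, 6.6 N fully down. Pressed more than about 0.008 the pin is clear and the turntable is free. Let go between holes, the pin rubs along the plate's underside (reading about 0.007) and snaps up by itself when a hole comes over it.
- turntable (a joint): Angle of the turntable in rad, positive anticlockwise seen from above; about 0 at the start (pin in its first hole, play 0.02), 0.785 at the next hole. It can turn from -1.7 to 1.7. It turns lightly (about 1 to 2 N at the cup) and stays where it is left.
- glass_blank: Loose round glass blank, 110 mm across and 8 mm thick, with a black carrier knob 32 mm across at its centre, 36 mm high in all; it lies on the turntable's top between six small brass pegs. Origin: centre of its underside. It rides along with the turntable.
- paste_jar: Bystander: closed jar, 64 mm across, 85 mm high, standing on the bench; origin at the centre of its underside.
- foam_block: Bystander: white block 60 x 90 x 45 mm on the bench; origin at the centre of its underside.
- brush: Bystander: hand brush lying on the bench; origin at its underside near its middle.
Not all that is in view belongs to the job. Of the things like the part that bears plate_axis, leave any that is black; of the rest the larger one is meant. Leave any orange or red look-alike of the glass_blank alone.

How it is judged:
By the outcome, as a careful person would: the job done as asked, in the order asked, and still so for the second after the job is handed in, with the robot touching nothing.
It also fails if it takes over 45 s, if anything falls off the work surface, if the arm or the gripper's body presses on something with over 40 N, if the wrist force passes 120 N, or if a joint passes its speed limit or range.

ROBOT

A 7-joint arm with a two-finger parallel gripper is mounted at the origin on the work surface. World frame = base frame: x ahead of the robot, y to its left, z up, the work surface at z = 0. Lengths are in m, angles in rad, forces in N, time in s.
With the tool pointing down it reaches from about 0.425 to 0.925 m from the base axis. Payload 6.8 kg.
Tool frame: the origin (TCP) lies on the centre line of the jaws, within the pads' length; the fingertips stand arm.tip_extent ahead of it and the grasp point (between the pads) is the TCP (arm.tip_extent is the distance from the TCP to the fingertips, in m); x points along the fingers, z is the direction in which the jaws open and shut, and the axes are right-handed (so a half turn about x gives the same grasp; the last joint's range is limited). The gripper opens to 88 mm and grips with 3 to 60 N. Pads are 20 mm wide; open, the fingers measure 115 mm over their backs; the gripper's body (75 mm by 178 mm) begins 61 mm behind the grasp point.
Start: joints at [1.034, 0.477, 0.022, 1.555, -0.011, 1.109, -0.083], TCP at [0.281, -0.614, 0.242] pointing down, gripper open.
Joint ranges: [-2.96, 2.96], [-0.34, 2.1], [-1.41, 1.46], [0.24, 2.44], [-1.37, 4.51], [0.17, 1.92], [-2.96, 2.96]. Speed limits (rad/s): [2.39, 2.39, 3.14, 3.14, 3.14, 3.14, 3.14].

INTERFACE

Orientations are given as a 3x3 rotation matrix whose columns are the frame's x, y, z axes.
In Python, from plant import arm, camera, get_calibration gives the robot as it stands.
- The arm moves only by the shell command python3 -m jog 'ROWS' [FORCE]. ROWS is JSON, a list of rows, each a list of 5 numbers: the finger opening in mm, from 0 to 87.8, then the shift along the tool's x, y, z in mm, then the turn about the tool's x in units of 6 degrees (1.0 is 6 degrees). In form: [[gripper, x, y, z, turn], ...]. A call has 1 to 20 rows; each row shifts and turns the commanded pose from where the row before left it, along the tool's axes as they then stand; what a row does not reach is not made up. A row lasts 1/12 s, in which the tool goes at most 41.7 mm and 7.16 degrees, less where a joint would pass 70% of its speed; a pose out of reach is approached as far as the arm can. A call with a gripper value outside its range is refused whole. The fingers move at their own pace and stop on an object; FORCE is the grip in N (left out, the last holds). Time passes only in rows, so rows that do not move let the fingers close. It gives the time, the measured TCP pose, the force and the opening at its end, in the units of the state.
- arm.get_obs(): the state, without advancing time (a new reading comes with each control period).
- camera(name): name is "side" or "top"; returns the picture (400x640x3 uint8, red, green, blue); there is no depth.
- get_calibration(name): a dict with "fx", "fy", "cx", "cy" (pixels), "R" (3x3) and "t" (3): a world point X has camera coordinates R X + t. Camera axes: x right, y down, z forward; pixel columns grow to the right and rows downward; lengths in m; the calibration is good to about 2 mm. A picture is of the moment at which its call begins. get_calibration takes no time and is no camera call.
- arm.job_done(): hands the job in, once; it reports no verdict.
The state is a dict: "time_s": time; "joint_positions": joint angles; "joint_velocities": joint speeds; "joint_torque": joint torques, N m; "eef_pos": TCP position; "orientation": TCP orientation; "ft_force": force on the tool from outside, world axes, zero at the start; "moment": the same for the moment, N m; "grip_width": opening from 0.0 (shut) to 1.0 (fully open).
Only numpy, scipy, OpenCV 4.12 (cv2) and the standard library are available. Lean on these libraries where they do the work, as an engineer would, in place of code of your own. Each camera call takes 0.05 s, during which the arm holds its last target. There are 200 camera calls.

## Working session

There is one attempt and no reset: what is moved stays moved. The work goes in short steps, Python scripts to look and compute and a shell command to move; the robot and the scene stay as the last step left them, time stands still between calls to the robot, and variables do not carry over. Pictures are saved under pics/ and viewed, about 8 in all and at most 12, crops included, and the job is handed in when it is done.

```bash
mkdir -p pics; ls; python3 - <<'E'
from plant import arm,camera,get_calibration
import cv2,numpy as np
for n in("top","side"):
    im=camera(n); cv2.imwrite(f"pics/{n}0.png",im[:,:,::-1]); c=get_calibration(n)
    print(n,{k:np.round(v,4).tolist() for k,v in c.items()})
o=arm.get_obs();print(o["time_s"],o["eef_pos"],o["orientation"],arm.tip_extent)
E
```

```text
pics
top {'fx': 515.5667, 'fy': 515.5667, 'cx': 314.2323, 'cy': 195.2227, 'R': [[-0.0164, -0.9998, -0.0118], [-0.982, 0.0183, -0.188], [0.1881, 0.0085, -0.9821]], 't': [-0.0124, 0.5491, 1.3833]}
side {'fx': 397.6297, 'fy': 397.6297, 'cx': 316.7839, 'cy': 193.8941, 'R': [[-0.9904, -0.1376, -0.0147], [-0.0842, 0.6834, -0.7252], [0.1098, -0.717, -0.6884]], 't': [0.5102, 0.134, 1.1872]}
0.1 [ 0.28045173 -0.6134331   0.24078421] [[-7.96298274e-04  9.09448975e-01  4.15814775e-01]
 [ 1.41568690e-03  4.15815515e-01 -9.09447884e-01]
 [-9.99998681e-01 -1.35528252e-04 -1.61860817e-03]] 0.019
```

View pics/top0.png

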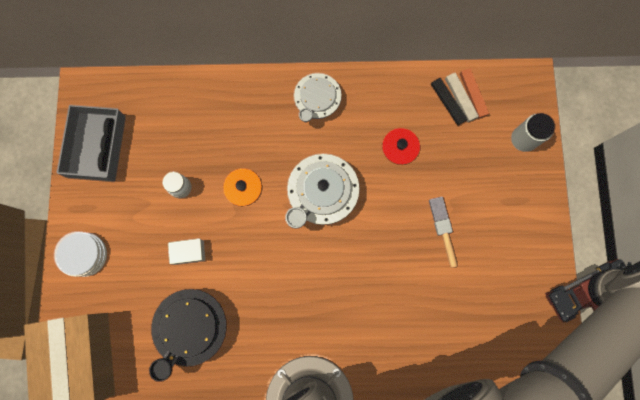

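View pics/side0.png

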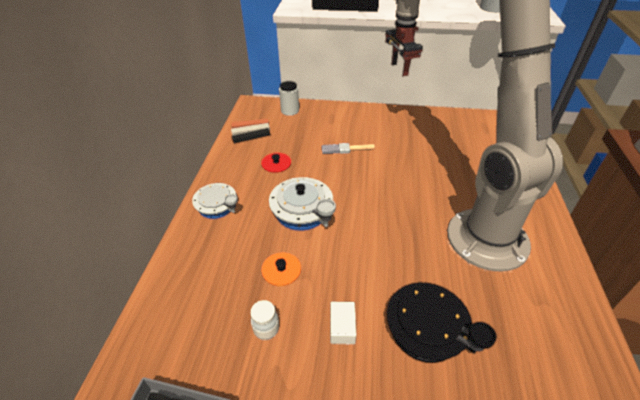

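Top view: the three units are the large silver one at (323,188), a small silver one at (318,95) and a black one at (188,328). The large silver one is meant: it isn't black, it is the larger of the other two, and it carries the clear blank with the black knob. Its cup is at about (297,217). The orange (242,187) and red (401,146) discs are look-alikes. I'll confirm with a crop and measure.

```bash
cat > h.py <<'E'
import numpy as np,cv2
from plant import arm,camera,get_calibration
def ray(n,u,v,z):
    c=get_calibration(n);R=np.array(c["R"]);t=np.array(c["t"])
    o=-R.T@t; d=R.T@np.array([(u-c["cx"])/c["fx"],(v-c["cy"])/c["fy"],1])
    return o+d*(z-o[2])/d[2]
def proj(n,X):
    c=get_calibration(n);p=np.array(c["R"])@X+np.array(c["t"])
    return c["fx"]*p[0]/p[2]+c["cx"],c["fy"]*p[1]/p[2]+c["cy"]
E
python3 - <<'E'
from h import *
im=cv2.imread("pics/top0.png");s=cv2.imread("pics/side0.png")
# plate: bright low-saturation blob
for n,i,(a,b,c,d) in(("top",im,(270,140,370,240)),("side",s,(255,170,350,240))):
    h=cv2.cvtColor(i,cv2.COLOR_BGR2HSV); m=((h[...,1]<60)&(h[...,2]>110)).astype(np.uint8)
    k=np.zeros_like(m);k[b:d,a:c]=m[b:d,a:c]
    cs,_=cv2.findContours(k,cv2.RETR_EXTERNAL,cv2.CHAIN_APPROX_NONE);ct=max(cs,key=cv2.contourArea)
    P=np.array([ray(n,u,v,.058)[:2] for u,v in ct[:,0]])
    # circle fit radius 100mm robust
    from scipy.optimize import least_squares
    r=least_squares(lambda q:np.hypot(*(P-q[:2]).T)-q[2],[*P.mean(0),.1],loss="soft_l1",f_scale=.002)
    print(n,"plate",r.x,len(P))
    # knob dark
    k=np.zeros_like(m);k[b:d,a:c]=(h[b:d,a:c,2]<60)
    print([(np.round(cen,1),st[4]) for st,cen in zip(*cv2.connectedComponentsWithStats(k)[2:]) if st[4]>15][1:])
print("cup top",ray("top",297,216,.113),"cup side",ray("side",326,206,.113))
A=cv2.resize(im[150:240,270:370],None,fx=4,fy=4,interpolation=2);B=cv2.resize(s[170:240,260:350],None,fx=4,fy=4,interpolation=2)
A=cv2.copyMakeBorder(A,0,0,0,0,0);B=cv2.copyMakeBorder(B,0,80,0,0,0)
cv2.imwrite("pics/crop.png",np.hstack([A,B]))
E
```

```text
top plate [ 0.56588422 -0.04570697  0.09880872] 222
[(array([323.2, 184.2]), np.int32(63))]
side plate [ 0.57022978 -0.04086935  0.09997647] 180
[(array([300. , 188.7]), np.int32(61)), (array([324. , 216.6]), np.int32(19))]
cup top [0.48205943 0.02394768 0.113     ] cup side [0.4821242  0.03388777 0.113     ]
```

View pics/crop.png

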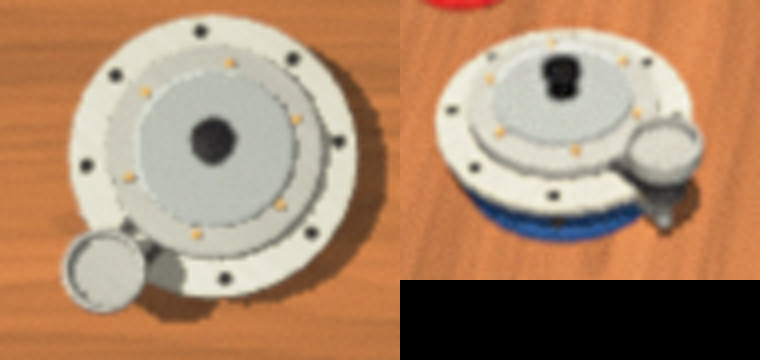

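The crop confirms it: black-knobbed clear blank, brass pegs, light plate on a blue base. The cup is at (296,217.5) in the top view and the next hole at crop (225,278). I'll compute positions from the hole pairs and the cup centres.

```bash
python3 - <<'E'
from h import *
f=lambda x,y:(270+(x+.5)/4-.5,150+(y+.5)/4-.5)
H=np.array([ray("top",*f(*p),.058)[:2] for p in[(200,31),(292,59),(338,142),(312,232),(225,278),(86,165),(116,75)]])
ax=np.mean([(H[0]+H[4])/2,(H[2]+H[5])/2,(H[3]+H[6])/2],0)
print("axis",ax,np.hypot(*(H-ax).T).round(4),np.degrees(np.arctan2(*(H-ax).T[::-1])).round(1))
c=ray("top",*f(105,271),.113)[:2]; c2=ray("side",260+(263.5)/4-.5,170+(150.5)/4-.5,.113)[:2]
for q in(c,c2):
  d=q-ax;print("cup",q,np.hypot(*d),np.degrees(np.arctan2(d[1],d[0])))
E
```

```text
axis [ 0.56791146 -0.04609142] [0.0881 0.0874 0.0875 0.0882 0.0879 0.0883 0.0877] [   4.6  -40.7  -85.9 -130.1 -175.5   94.4   49.3]
cup [0.47844203 0.02695896] 0.11550383897552655 140.7689009190986
cup [0.48334757 0.03859222] 0.1196761080438636 134.95946354580516
```

Start hole is at 139.5°, next hole at 184.5°, axis about (0.568,-0.046), and the cup should be about (0.4805,0.029). The top view agrees. The side ray is a few mm off, which the cup's clearance covers. Moving over the cup with the fingers shut.

```bash
python3 -m jog '[[0,0,26.4,-29.4,0],[0,0,26.4,-29.4,0],[0,0,26.4,-29.4,0],[0,0,26.4,-29.4,0],[0,0,26.4,-29.4,0],[0,0,26.4,-29.4,0],[0,0,26.4,-29.4,0],[0,0,26.4,-29.4,0],[0,0,26.4,-29.4,0],[0,0,26.4,-29.4,0],[0,0,26.4,-29.4,0],[0,0,26.4,-29.4,0],[0,0,26.4,-29.4,0],[0,0,26.4,-29.4,0],[0,0,26.4,-29.4,0],[0,0,26.4,-29.4,0],[0,0,26.4,-29.4,0],[0,0,0,0,0],[0,0,0,0,0]]' 20; python3 - <<'E'
from h import *
o=arm.get_obs();print(o["orientation"].round(3),o["joint_positions"].round(2),o["ft_force"],o["eef_pos"])
p=o["eef_pos"]; 
E
```

```text
time_s: 1.68
eef_pos: [0.4811, 0.0296, 0.2414]
orientation: [[-0.001, 0.907, 0.42], [0.001, 0.42, -0.907], [-1.0, -0.0, -0.001]]
ft_force: [-0.5, -1.0, -0.7]
grip_width: 0.007
[[-0.001  0.907  0.42 ]
 [ 0.001  0.42  -0.907]
 [-1.    -0.    -0.001]] [ 0.18  0.19 -0.41  1.98  0.09  0.99 -1.41] [-0.53605566 -1.04132388 -0.7225857 ] [0.48107494 0.02959436 0.24141514]
```

```bash
python3 -m jog '[[0,24,0,0,0],[0,24,0,0,0],[0,24,0,0,0],[0,24,0,0,0],[0,0,0,0,0],[0,0,0,0,0]]'; python3 - <<'E'
from h import *
p=arm.get_obs()["eef_pos"]; q=p-[0,0,.019]
t=camera("top");s=camera("side")
for n in("top","side"): print(n,"tip",proj(n,q),"cup",proj(n,np.array([.4805,.0286,.113])))
A=cv2.resize(t[170:260,250:350],None,fx=4,fy=4,interpolation=2);B=cv2.resize(s[150:240,270:370],None,fx=4,fy=4,interpolation=2)
cv2.imwrite("pics/h1.png",np.hstack([A,B])[:,:,::-1])
E
```

```text
time_s: 2.18
eef_pos: [0.4799, 0.0257, 0.145]
orientation: [[-0.003, 0.91, 0.414], [-0.001, 0.414, -0.91], [-1.0, -0.003, -0.001]]
ft_force: [0.4, -0.3, 0.4]
grip_width: 0.003
top tip (np.float64(296.1139856617925), np.float64(216.09996157233257)) cup (np.float64(295.24700035858524), np.float64(216.61540739417194))
side tip (np.float64(327.13229108856416), np.float64(200.8477264602536)) cup (np.float64(326.7844418555788), np.float64(204.75069030278024))
```

View pics/h1.png

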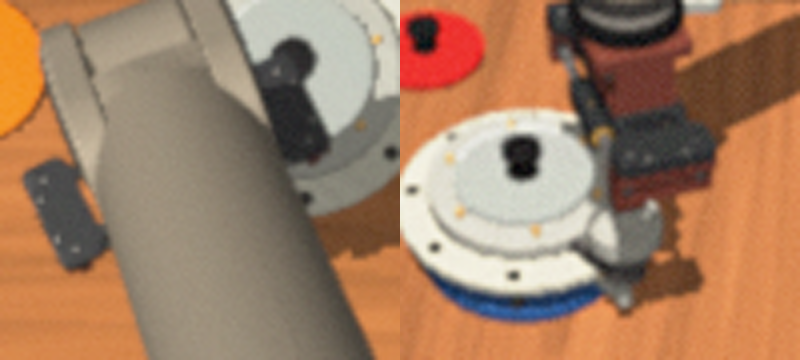

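The side crop shows the shut fingers at about (630,205), right over the cup at (626,235), with the tips just above the rim; the arm hides the cup in the top view. I'll shift 5 mm towards the cup's mean estimate and feel down past rim height (TCP 0.132) towards the floor (TCP 0.120).

```bash
python3 -m jog '[[0,0,4.4,-2.4,0],[0,0,0,0,0],[0,6,0,0,0],[0,5,0,0,0],[0,5,0,0,0],[0,4,0,0,0],[0,0,0,0,0],[0,0,0,0,0]]'
```

```text
time_s: 2.95
eef_pos: [0.4837, 0.0312, 0.1252]
orientation: [[-0.001, 0.909, 0.416], [-0.0, 0.416, -0.909], [-1.0, -0.001, -0.0]]
ft_force: [0.2, -0.7, 0.2]
grip_width: 0.004
```

No force 7 mm below rim level, so the tips are in the cup. Pressing down to about 10–11 mm of travel.

```bash
python3 -m jog '[[0,4,0,0,0],[0,4,0,0,0],[0,0,0,0,0]]';  python3 -m jog '[[0,4,0,0,0],[0,4,0,0,0],[0,0,0,0,0],[0,0,0,0,0]]'; python3 - <<'E'
from h import *
s=camera("side")
cv2.imwrite("pics/h2.png",cv2.resize(s[160:240,270:370],None,fx=7,fy=7,interpolation=2)[:,:,::-1])
E
```

```text
time_s: 3.2
eef_pos: [0.4844, 0.0312, 0.1173]
orientation: [[0.001, 0.909, 0.416], [0.0, 0.416, -0.909], [-1.0, 0.0, 0.0]]
ft_force: [0.6, -0.8, 2.1]
grip_width: 0.005
time_s: 3.53
eef_pos: [0.4844, 0.0313, 0.1097]
orientation: [[0.0, 0.91, 0.416], [0.0, 0.416, -0.91], [-1.0, 0.0, 0.0]]
ft_force: [0.0, 0.4, 5.2]
grip_width: 0.004
```

View pics/h2.png

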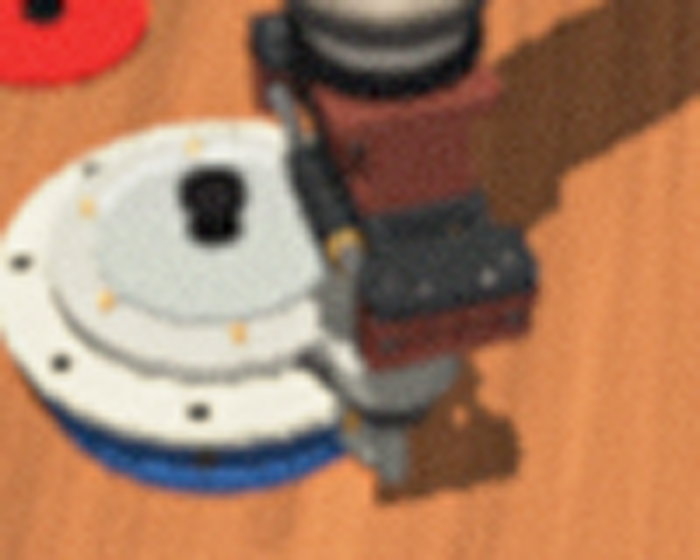

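Only the cup is touched. Travel is about 10 mm at 5 N, so the pin is nearly or just clear. Working out the arc in tool axes.

```bash
python3 - <<'E'
from h import *
o=arm.get_obs();Y,Z=o["orientation"][:2,1],o["orientation"][:2,2]
ax=np.array([.5685,-.0453]);p=o["eef_pos"][:2]
for a in np.arange(142,194,4):
    q=ax+.115*np.array([np.cos(np.radians(a)),np.sin(np.radians(a))]);d=(q-p)*1000;p=q;print(a,q.round(4),round(d@Y,1),round(d@Z,1))
E
```

```text
142 [0.4779 0.0255] -8.3 2.6
146 [0.4732 0.019 ] -7.0 3.9
150 [0.4689 0.0122] -6.7 4.4
154 [0.4651 0.0051] -6.4 4.9
158 [ 0.4619 -0.0022] -6.0 5.3
162 [ 0.4591 -0.0098] -5.6 5.7
166 [ 0.4569 -0.0175] -5.2 6.1
170 [ 0.4552 -0.0253] -4.8 6.4
174 [ 0.4541 -0.0333] -4.3 6.8
178 [ 0.4536 -0.0413] -3.8 7.0
182 [ 0.4536 -0.0493] -3.3 7.3
186 [ 0.4541 -0.0573] -2.8 7.5
190 [ 0.4552 -0.0653] -2.3 7.7
```

Press 1.5 mm more, then go to about 162° (half rows for gentleness) and look.

```bash
python3 -m jog '[[0,1.5,0,0,0],[0,0,0,0,0],[0,0,-4.1,1.3,0],[0,0,-4.1,1.3,0],[0,0,-3.5,2,0],[0,0,-3.5,2,0],[0,0,-3.3,2.2,0],[0,0,-3.3,2.2,0],[0,0,-3.2,2.4,0],[0,0,-3.2,2.4,0]]'; python3 -m jog '[[0,0,-3,2.6,0],[0,0,-3,2.6,0],[0,0,-2.8,2.8,0],[0,0,-2.8,2.8,0],[0,0,0,0,0]]'; python3 - <<'E'
from h import *
s=camera("side")
cv2.imwrite("pics/h3.png",cv2.resize(s[160:240,270:370],None,fx=7,fy=7,interpolation=2)[:,:,::-1])
E
```

```text
time_s: 4.42
eef_pos: [0.4656, 0.0055, 0.1086]
orientation: [[0.002, 0.909, 0.416], [0.001, 0.416, -0.909], [-1.0, 0.002, 0.0]]
ft_force: [1.1, 0.9, 5.7]
grip_width: 0.004
time_s: 4.83
eef_pos: [0.4591, -0.01, 0.1085]
orientation: [[0.001, 0.91, 0.415], [-0.0, 0.415, -0.91], [-1.0, 0.001, 0.001]]
ft_force: [-0.1, -0.7, 5.1]
grip_width: 0.005
```

View pics/h3.png

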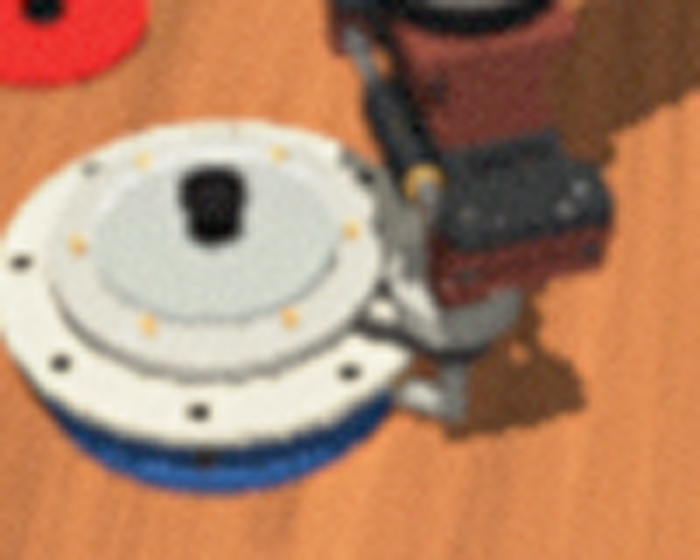

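The turntable is following: the pegs have moved round and the first hole shows empty at (350,372). Next I raise 6 mm so the pin rubs on the plate's underside, then continue in small steps until it snaps in.

```bash
cat >> h.py <<'E'
def pegs(s):  # angle mod 60 of the brass pegs, side view
    h=cv2.cvtColor(s,cv2.COLOR_RGB2HSV)
    m=((h[...,0]>12)&(h[...,0]<28)&(h[...,1]>60)&(h[...,2]>150)).astype(np.uint8)
    k=np.zeros_like(m);k[175:215,278:325]=m[175:215,278:325]
    n,_,st,c=cv2.connectedComponentsWithStats(k); ax=np.array([.5702,-.0409]); z=0
    for i in range(1,n):
        d=ray("side",*c[i],.077)[:2]-ax
        if .05<np.hypot(*d)<.075: a=np.degrees(np.arctan2(d[1],d[0])); print("peg",round(a,1),round(np.hypot(*d),4)); z+=np.exp(6j*np.radians(a))
    return np.degrees(np.angle(z))/6
E
python3 -m jog '[[0,-3,0,0,0],[0,-3,0,0,0],[0,0,-2.6,3,0],[0,0,-2.6,3,0],[0,0,-2.4,3.2,0],[0,0,-2.4,3.2,0],[0,0,0,0,0]]'
python3 - <<'E'
from h import *
a=pegs(cv2.imread("pics/side0.png")[:,:,::-1].copy());b=pegs(camera("side"));print(a,b,(b-a)%60)
E
```

```text
time_s: 5.47
eef_pos: [0.4545, -0.0258, 0.1139]
orientation: [[-0.001, 0.91, 0.415], [-0.0, 0.415, -0.91], [-1.0, -0.001, -0.0]]
ft_force: [0.4, 0.5, 0.1]
grip_width: 0.005
peg -71.6 0.0677
peg -127.2 0.0648
peg -16.2 0.0646
peg 172.9 0.0576
peg 44.2 0.0593
peg 108.8 0.0547
peg -102.7 0.067
peg -48.2 0.0672
peg -159.4 0.0599
peg 9.4 0.0615
peg 137.4 0.0537
peg 71.0 0.0559
-11.529097863383214 14.565467650678224 26.094565514061436
```

Turntable is at about 26°, with the tips some 5° ahead (against the rim) and no vertical load, so the pin is rubbing. It should snap with the tips at about 189–190°.

```bash
python3 -m jog '[[0,0,-2.1,3.4,0],[0,0,-2.1,3.4,0],[0,0,-1.9,3.5,0],[0,0,-1.9,3.5,0],[0,0,-1.6,3.6,0],[0,0,-1.6,3.6,0],[0,0,-1.4,3.7,0],[0,0,0,0,0]]'
python3 - <<'E'
from h import *
print((pegs(camera("side"))+11.5)%60)
E
```

```text
time_s: 6.18
eef_pos: [0.4544, -0.0536, 0.1143]
orientation: [[0.001, 0.91, 0.415], [-0.0, 0.415, -0.91], [-1.0, 0.001, 0.001]]
ft_force: [-0.2, 0.3, 0.2]
grip_width: 0.009
peg -90.0 0.066
peg -35.8 0.0672
peg -147.5 0.0613
peg 21.4 0.0602
peg 150.4 0.0563
peg 85.0 0.0553
38.76630692803211
```

```bash
python3 -m jog '[[0,0,-0.7,1.9,0],[0,0,-0.7,1.9,0],[0,0,-0.7,1.9,0],[0,0,-0.6,1.9,0],[0,0,-0.6,1.9,0],[0,0,0,0,0]]'
python3 - <<'E'
from h import *
print((pegs(camera("side"))+11.5)%60)
E
```

```text
time_s: 6.73
eef_pos: [0.455, -0.0634, 0.1144]
orientation: [[0.001, 0.91, 0.415], [-0.001, 0.415, -0.91], [-1.0, 0.0, 0.001]]
ft_force: [1.1, -0.4, 3.4]
grip_width: 0.004
peg -85.7 0.068
peg -31.4 0.0673
peg -143.4 0.0628
peg 26.7 0.0597
peg 156.4 0.0565
peg 89.7 0.0549
43.57264477957608
```

Fz of 3.4 N appeared: the plunger has snapped up against the tips. Lift straight off, then move clear and look.

```bash
python3 -m jog '[[0,-3,0,0,0],[0,-3,0,0,0],[0,-3,0,0,0],[0,0,0.6,-2,0],[0,-10,0,0,0],[0,-20,0,0,0],[0,-30,0,0,0],[0,-30,0,0,0]]'; python3 -m jog '[[0,0,-20,32,0],[0,0,-20,32,0],[0,0,-15,34,0],[0,0,-10,36,0],[0,0,-10,36,0],[0,0,-10,36,0],[0,0,0,38,0],[0,0,0,38,0],[0,0,0,0,0],[0,0,0,0,0]]'
python3 - <<'E'
from h import *
t=camera("top");s=camera("side");print((pegs(s)+11.5)%60)
A=cv2.resize(t[145:235,270:370],None,fx=4,fy=4,interpolation=2);B=cv2.resize(s[160:250,255:355],None,fx=4,fy=4,interpolation=2)
cv2.imwrite("pics/h4.png",np.vstack([np.hstack([A,B]),cv2.resize(np.hstack([t,s]),(800,240))])[:,:,::-1])
E
```

```text
time_s: 7.45
eef_pos: [0.4531, -0.0602, 0.214]
orientation: [[-0.003, 0.909, 0.416], [0.001, 0.416, -0.909], [-1.0, -0.002, -0.002]]
ft_force: [0.9, -0.0, -0.3]
grip_width: 0.003
time_s: 8.28
eef_pos: [0.4939, -0.3539, 0.2128]
orientation: [[-0.001, 0.911, 0.413], [0.001, 0.413, -0.911], [-1.0, -0.001, -0.001]]
ft_force: [-0.3, 0.9, -0.7]
grip_width: 0.009
peg -85.7 0.068
peg -31.4 0.0673
peg -143.4 0.0628
peg 26.7 0.0597
peg 155.7 0.0563
peg 90.2 0.0561
43.549600970879325
```

View pics/h4.png

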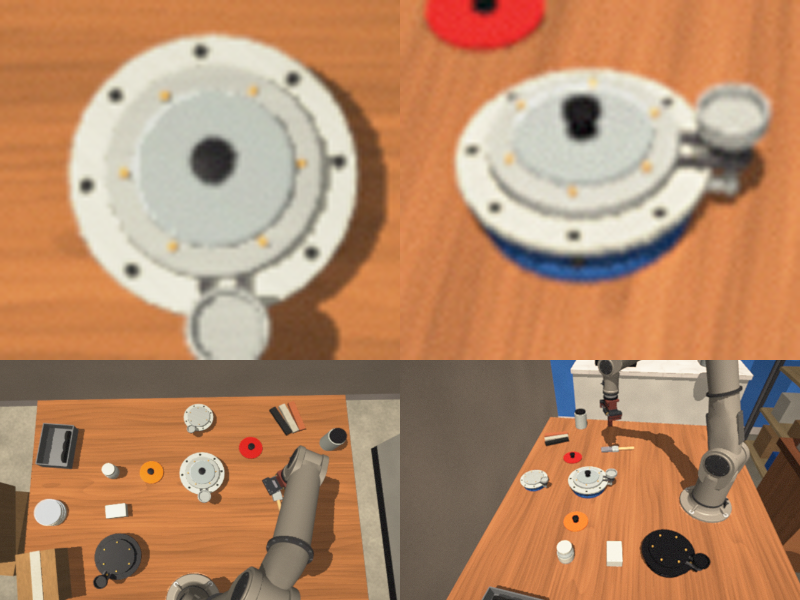

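The cup has moved to the next station, the glass lies between its pegs, the arm is clear, and the bystanders look unmoved. Last check: is the cup at full height (0.113 m rim) or still at about 0.106 m?

```bash
python3 - <<'E'
from h import *
import math
b=None
from scipy.optimize import least_squares
def tri(pt,ps):
    return least_squares(lambda X:np.r_[np.subtract(proj("top",X),pt),np.subtract(proj("side",X),ps)],[.47,0,.11])
for nm,pt,ps in(("start",(295.9,217.4),(325.4,207.1)),("now",(326.6,226.6),(337.9,187.1))):
    r=tri(pt,ps);print(nm,r.x.round(4),r.fun.round(1))
ax=np.array([.568,-.046])
for a,z in((184.5,.113),(184.5,.106),(183,.113),(183,.106)):
    X=np.r_[ax+.115*np.array([math.cos(math.radians(a)),math.sin(math.radians(a))]),z];print(a,z,np.round([*proj("top",X),*proj("side",X)],1))
E
```

```text
start [0.4822 0.0274 0.1012] [ 0.  -0.8  0.8  0.2]
now [ 0.4546 -0.0538  0.109 ] [ 0.  -0.6  0.7  0.1]
184.5 0.113 [327.1 226.3 339.  186. ]
184.5 0.106 [327.1 226.6 339.  187.7]
183 0.113 [326.  226.3 339.  186.7]
183 0.106 [325.9 226.7 339.  188.4]
```

```bash
python3 -c "
from plant import arm
print(arm.get_obs()['ft_force'],arm.job_done())"
```

```text
the job is handed in; nothing more can be done
[-0.14284461  0.74375087 -0.35189601] None
```

The turntable is on its next station. I pressed the cup about 11 mm, pushed it anticlockwise and eased off so the pin rubbed along the plate. When the plunger snapped up at the next hole, I lifted off and moved clear. The job was handed in about 8.5 s into the run.

**Last checks:**
- **Turn:** the pegs show about 43.5° and the cup's position about 44.4°. Nominal is 45° with about 1° of play, so the peg reading is slightly low; I put that down to image error.
- **Pin seated:** at the same tool height, the upward force on the fingertips went from about 0 to 3.4 N, so the plunger had risen. I didn't see the pin in the hole or press the cup again to test it.
- **Cup height:** the two views put the rim at 109 mm now and 101 mm at the start, when it should have been 113 mm. The two views disagree by several mm, so this only shows the cup is no lower than when it was locked.
- **Scene:** in the last picture the glass lies between its pegs and the jar, block and brush look unmoved. The robot touches nothing.

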